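# Free a bonded panel light: back the knurled nut off two turns, slide the strap clear

### The arm

A 7-joint arm with a two-finger parallel gripper is mounted at the origin on a cart in front of the work surface, level with it; the furniture and walls round the work are solid. World frame = base frame: x ahead of the robot, y to its left, z up, the work surface at z = 0. Lengths are in mm, angles in rad, forces in N, time in s.
With the tool pointing down it reaches from about 400 to 875 mm from the base axis. Payload 19.3 kg.
Tool frame: the origin (TCP) lies at the very end of the fingers, on their centre line; the grasp point (between the pads) lies 19 mm behind it (grip_point_offset is the z of the grasp point in the tool frame, in mm); z points along the fingers, y is the line along which they close (so a half turn about z gives the same grasp; the last joint's range is limited). The gripper opens to 85 mm and grips with 20 to 120 N. Pads are 22 mm wide; open, the fingers measure 114 mm over their backs; the gripper's body (76 mm by 85 mm) begins 54 mm behind the grasp point. The pads swing forward as they close: fully open they stand 13 mm farther back than shut.
Start: joints at [-1.4, 0.521, -0.036, 1.599, 0.021, 1.021, -0.113], TCP at [149.069, 606.954, 231.291] pointing down, gripper open.
Joint ranges: [-2.91, 2.91], [-0.3, 2.13], [-1.5, 1.42], [0.17, 2.43], [-1.26, 4.41], [0.16, 1.93], [-2.52, 2.52]. Speed limits (rad/s): [1.89, 1.89, 2.39, 2.39, 3.01, 3.01, 3.01].

### API

Orientations are given as a 3x3 rotation matrix whose columns are the frame's x, y, z axes.
In Python, from workcell import movep, movel, goto_joints, open_gripper, clamp, wait, inverse_kinematics, read_state, camera, PlanningError, finish_job, grip_point_offset gives the robot as it stands. Calls block until the motion is done:
- movep(position, orientation): joint-space move of the TCP to a pose.
- movel(position, frame=None, max_speed=150, guard=None): straight line of the TCP; frame=None keeps the orientation; max_speed is the mean speed in mm/s. With guard (N) it stops when the force on the tool has changed by that much, and returns True; else False.
- goto_joints(angles): joint-space move.
- open_gripper() and clamp(): open the fingers fully, or close them until they stop; the grip force is fixed at half the most.
- wait(seconds).
- inverse_kinematics(position, orientation): joint angles nearest the present ones, or None.
- read_state(): the state.
- camera(name): name is "scene" or "side" or "wrist"; returns a dict with "image" (384x512x3 uint8, blue, green, red), "range_z" (384x512 float32, mm along the optical axis (not along the pixel's ray), 0 where there is no reading), "fx", "fy", "cx", "cy" (pixels), "cam_to_world" (4x4, takes a point from camera to world coordinates). Camera axes: x right, y up, looking along -z (the intrinsics and any distortion apply to the point x, -y, -z); pixel columns grow to the right and rows downward; lengths in mm; the calibration is good to about 2 mm. A picture is of the moment at which its call begins.
A pose or a line that the arm cannot do raises PlanningError and nothing moves.
- finish_job(): hands the job in; it is judged then, once.
The state is a dict: "time": time; "qpos": joint angles; "qvel": joint speeds; "joint_efforts": joint torques, N m; "eef_pos": TCP position; "tool_rot": TCP orientation; "ft_force": force on the tool from outside, world axes, zero at the start; "torque": the same for the moment, N m; "finger_gap": finger opening in mm; "gripper_force": force on a finger pad.
Only numpy, scipy, OpenCV 4.12 (cv2) and the standard library are available. Lean on these libraries where they do the work, as an engineer would, in place of code of your own. Each camera call takes 0.05 s, during which the arm holds its last target. There are 200 camera calls.

### The job

The glue of the panel light in the blue bonding fixture has set. With the fingertips alone, roll the knurled nut on the stud two full turns counter-clockwise seen from above (to within a quarter turn), so that the collar under it rises out of the strap's seat, then push the strap back off the panel as far as it goes; its black knob is there to push against. Grip and lift nothing, and leave the panel and the things lying around where they are.

Things in the scene. Friction and masses are not known exactly. Their poses are not given: they have to be found in the camera images.
- fixture: Blue fixture plate, 12 mm thick, fixed to the bench. Origin on the stud's axis at bench height; x points from stud to panel, y to the left of that, z up. Panel centre at x = 150 mm. The strap's guide channel runs from x = -105 to 26 mm, 56 mm wide, its side rails 50 mm above the bench. The 16 mm stud is 104 mm high. Posts and a toe (38 mm high) keep the panel in place.
- lock_nut (a joint): Turn of the steel knurled nut about the upright stud, rad: 0 = tight at the start, growing counter-clockwise from above (loosening); two full turns = 12.57. It turns stiffly (about 0.05 N m, 2 N at the rim) and stays where it is left; each turn lifts it and its collar by 4 mm.
- nut_mid (a point): Centre of the steel knurled nut at half its height, 69.5 mm above the bench at the start (77.5 mm after two turns). 53 mm across 36 straight ridges, 22 mm high. Beside it nothing is higher than the strap's top except the black knob 85 mm from its axis. The 32 mm collar under it sits 5.4 mm deep in a cross groove of the strap (its seat) and is clear of it after about 1.4 turns.
- nut_mark (a point): Red paint mark on the edge of the nut's top face, 26.5 mm from its axis; goes round with the nut. At the start it points along the fixture's x, towards the panel.
- strap: Dark steel strap, loose in its channel: 188 x 40 x 14 mm, 0.45 kg, with a slot for the stud. Origin at its underside, on the stud's axis at the start, 43.5 mm above the bench (top 57.5 mm); x along the strap to its nose (x = 88 mm), which stands over the panel on a rubber foot. Freed, it slides 42 mm along the fixture's -x until the slot's end meets the stud.
- knob_mid (a point): Middle of the strap's black knob: an upright cylinder 18 mm across, standing on the strap 85 mm behind the stud at the start, from 61.5 to 87.5 mm above the bench (a 4 mm neck is below it). This point is at half its height, on its axis.
- panel: The white round panel light lying back up in the fixture, loose: 190 mm across at the bottom, 26 mm high, 0.29 kg; origin at the centre of its underside, 12 mm above the bench. Its top is 38 mm above the bench. To be left in place.
- glue_bottle: Small cream squeeze bottle lying beside the fixture, 30 x 111 x 21 mm, origin at the centre of its underside. To be left alone.
- screwdriver: Red and black screwdriver lying beside the fixture, 21 x 186 x 21 mm, origin at the centre of its underside. To be left alone.
- marker_pen: White and blue marker pen lying beside the fixture, 16 x 127 x 17 mm, origin at the centre of its underside. To be left alone.

How it is judged:
By the outcome, as a careful person would: the job done as asked, in the order asked, and still so for the second after the job is handed in, with the robot touching nothing.
It also fails if it takes over 66 s, if anything falls off the work surface, if the arm or the gripper's body presses on something with over 40 N, if the wrist force passes 120 N, or if a joint passes its speed limit or range.

## Working session

There is one attempt and no reset: what is moved stays moved. The work goes in short steps, each a Python script; the robot and the scene stay as the last script left them, time stands still between calls to the robot, and variables do not carry over. Pictures are saved under pics/ and viewed, at most 10 in all, crops included, and the job is handed in when it is done.

```bash
mkdir -p pics; ls; python3 - <<'E'
from workcell import *
import cv2
s=read_state();print(s['time'],s['eef_pos'],s['tool_rot'],s['finger_gap'],grip_point_offset)
for n in("scene","side"):
    c=camera(n);cv2.imwrite(f"pics/{n}0.png",c["image"]);print(c["fx"],c["cx"],c["cy"],c["cam_to_world"],[k for k in c])
E
```

```text
pics
0.0 [149.01510062 606.65666005 230.75336214] [[-9.71139116e-01  2.38513710e-01 -1.67531275e-04]
 [ 2.38513753e-01  9.71138548e-01 -1.05344132e-03]
 [-8.85641179e-05 -1.06299658e-03 -9.99999431e-01]] 85.30608708093155 -18.700000000000003
407.6763711514794 249.60924135607377 193.9086228710441 [[-5.63230821e-01  4.83215424e-01 -6.70278969e-01 -4.75542190e+01]
 [-8.26293047e-01 -3.26139058e-01  4.59209229e-01  4.45555998e+02]
 [ 3.29283067e-03  8.12487643e-01  5.82969114e-01  5.95727985e+02]
 [ 0.00000000e+00  0.00000000e+00  0.00000000e+00  1.00000000e+00]] ['image', 'range_z', 'fx', 'fy', 'cx', 'cy', 'cam_to_world']
386.3772156508966 260.57430551065227 187.14124355363103 [[-9.97544353e-01  3.82050914e-02 -5.86995382e-02  4.84532939e+02]
 [-6.92914768e-02 -6.60368022e-01  7.47738435e-01  7.06286892e+02]
 [-1.01958827e-02  7.49969631e-01  6.61393678e-01  6.55279077e+02]
 [ 0.00000000e+00  0.00000000e+00  0.00000000e+00  1.00000000e+00]] ['image', 'range_z', 'fx', 'fy', 'cx', 'cy', 'cam_to_world']
```

View pics/scene0.png

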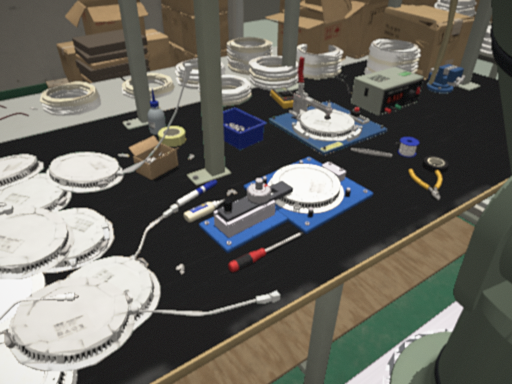

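View pics/side0.png

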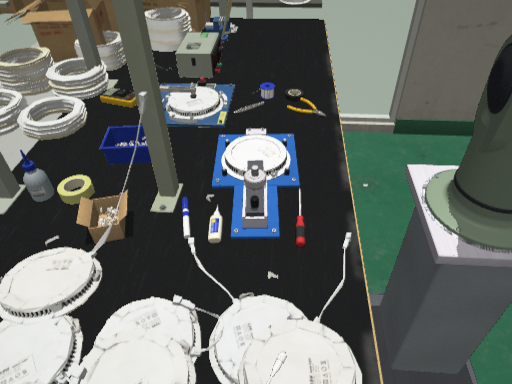

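The scene view shows the nut at about (260,187) and the knob at (232,193). In the side view the nut is at about (255,172), the panel at (255,155), the bottle at (215,225), the pen at (186,215) and the screwdriver at (300,220).

```bash
cat > h.py <<'E'
from workcell import *
import numpy as np, cv2
def ray(c,u,v):
    d=np.array([(u-c["cx"])/c["fx"],-(v-c["cy"])/c["fy"],-1.]);T=c["cam_to_world"]
    return T[:3,3],T[:3,:3]@d
def onz(c,u,v,z):
    o,d=ray(c,u,v);return o+d*(z-o[2])/d[2]
def proj(c,p):
    T=c["cam_to_world"];q=T[:3,:3].T@(np.asarray(p)-T[:3,3])
    return c["cx"]+c["fx"]*q[0]/-q[2],c["cy"]-c["fy"]*q[1]/-q[2]
def blobs(c,m,z,amin):
    n,l,s,ce=cv2.connectedComponentsWithStats(m.astype(np.uint8))
    return [(s[i,4],ce[i].round(1),onz(c,*ce[i],z).round(1)) for i in range(1,n) if s[i,4]>=amin]
E
python3 - <<'E'
from h import *
c=camera("side")
im=cv2.resize(c["image"][115:250,170:320],None,fx=5,fy=4.4,interpolation=cv2.INTER_CUBIC)
cv2.imwrite("pics/side1.png",im)
print(onz(c,255,172,80),onz(c,254,206,87),onz(c,255,155,38),onz(c,255,234,12))
c=camera("scene")
im=cv2.resize(c["image"][150:275,180:380],None,fx=4,fy=4,interpolation=cv2.INTER_CUBIC)
cv2.imwrite("pics/scene1.png",im)
print(onz(c,260,187,80),onz(c,308,185,38))
print(read_state()['qpos'])
E
```

```text
[552.44251403   2.85169122  80.        ] [544.63919246 124.56945924  87.        ] [ 563.1481696  -120.04303779   38.        ] [543.07777928 136.16953404  12.        ]
[554.25798449   5.33184591  80.        ] [ 545.15863192 -131.86599353   38.        ]
[-1.40019683  0.52179058 -0.03629014  1.59975505  0.02120885  1.02108774
 -0.11280656]
```

View pics/side1.png

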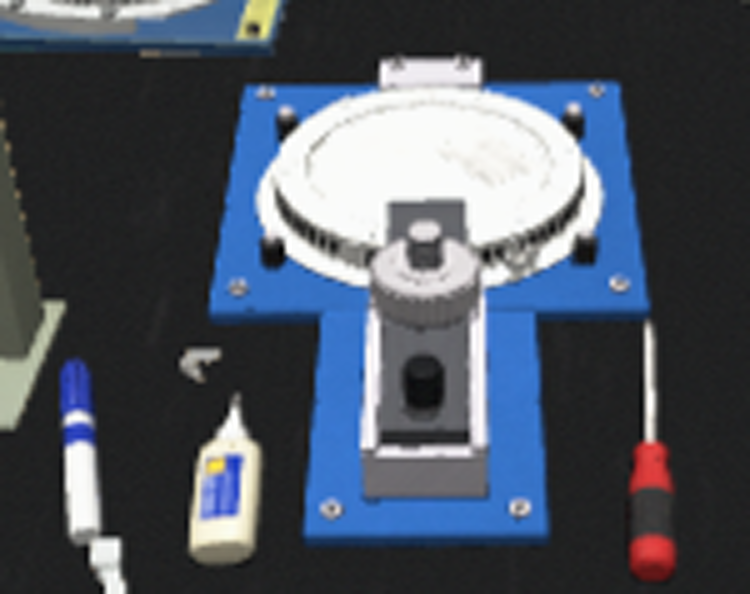

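Fixture x runs roughly along world −y. The nut is at about (552,4), and a pillar stands beyond it. Next I check IK for orbiting the nut with the tool yaw following, then move above it for a wrist look.

```bash
python3 - <<'E'
from h import *
c=camera("side")
print("pillar",onz(c,168,200,0),"nut",onz(c,255.2,174.5,80.5),"knob",onz(c,254.6,197.3,87.5))
def R(psi):
    x=np.array([np.cos(psi),np.sin(psi),0]);z=np.array([0,0,-1.]);return np.stack([x,np.cross(z,x),z],1)
n=np.array([552,4.])
for k in range(4):
    print("k",k)
    for ph in range(0,360,30):
        f=np.radians(ph);p=np.r_[n+38*np.array([np.cos(f),np.sin(f)]),63]
        q=inverse_kinematics(p,R(f+k*np.pi/2))
        print(ph,None if q is None else np.round(q,2))
movep([552,4,300],R(np.pi))
print(read_state()['time'],read_state()['qpos'].round(2))
c=camera("wrist");cv2.imwrite("pics/w0.png",c["image"]);print(c["cam_to_world"].round(2),c["fx"])
E
```

```text
pillar [768.55844783  26.81561424   0.        ] nut [551.1765371   12.65011844  80.5       ] knob [545.49983943  98.19368931  87.5       ]
k 0
0 [-0.55  0.82  0.67  1.84 -0.73  0.75 -1.04]
30 [-0.54  0.79  0.6   1.85 -0.66  0.71 -0.61]
60 [-0.5   0.74  0.49  1.88 -0.55  0.66 -0.2 ]
90 [-0.45  0.69  0.38  1.93 -0.43  0.6   0.21]
120 [-0.36  0.65  0.25  1.97 -0.28  0.55  0.61]
150 [-0.25  0.62  0.12  2.01 -0.14  0.53  1.02]
180 [-0.15  0.61  0.03  2.02 -0.04  0.52  1.48]
210 [-0.06  0.61 -0.03  2.    0.04  0.53  1.97]
240 [ 0.06  0.63 -0.15  1.96  0.17  0.57  2.41]
270 [-0.75  1.13  1.22  1.95 -1.25  1.1  -2.1 ]
300 [-0.74  1.14  1.22  1.9  -1.24  1.12 -1.62]
330 [-0.69  0.99  1.01  1.86 -1.06  0.95 -1.26]
k 1
0 [-0.37  0.73  0.39  1.83 -0.43  0.66  0.27]
30 [-0.32  0.71  0.26  1.84 -0.29  0.63  0.64]
60 [-0.26  0.68  0.14  1.87 -0.15  0.61  1.01]
90 [-0.2   0.65  0.03  1.91 -0.03  0.58  1.41]
120 [-0.13  0.63 -0.07  1.96  0.08  0.56  1.84]
150 [-0.04  0.61 -0.17  2.    0.18  0.55  2.29]
180 [-0.85  1.09  1.22  2.05 -1.26  1.06 -2.11]
210 [-0.81  1.1   1.22  2.04 -1.26  1.07 -1.56]
240
[... 912 characters left out ...]
-0.58  0.74  0.58  1.93 -0.65  0.66 -1.16]
120 [-0.58  0.72  0.57  1.98 -0.65  0.63 -0.63]
150 [-0.48  0.67  0.44  2.02 -0.52  0.57 -0.2 ]
180 [-0.36  0.64  0.32  2.03 -0.38  0.53  0.23]
210 [-0.25  0.63  0.22  2.01 -0.26  0.53  0.68]
240 [-0.16  0.63  0.14  1.97 -0.16  0.55  1.14]
270 [-0.09  0.65  0.07  1.92 -0.07  0.58  1.59]
300 [-0.04  0.67 -0.02  1.86  0.02  0.61  2.02]
330 [ 0.04  0.69 -0.17  1.82  0.18  0.65  2.39]
2.825 [-0.46  0.36  0.46  1.73 -0.18  1.09  1.63]
[[-0.0000e+00 -9.5000e-01 -3.2000e-01  4.6859e+02]
 [ 1.0000e+00 -0.0000e+00 -0.0000e+00  5.4200e+00]
 [-0.0000e+00 -3.2000e-01  9.5000e-01  4.4360e+02]
 [ 0.0000e+00  0.0000e+00  0.0000e+00  1.0000e+00]] 291.47892160589055
```

View pics/w0.png

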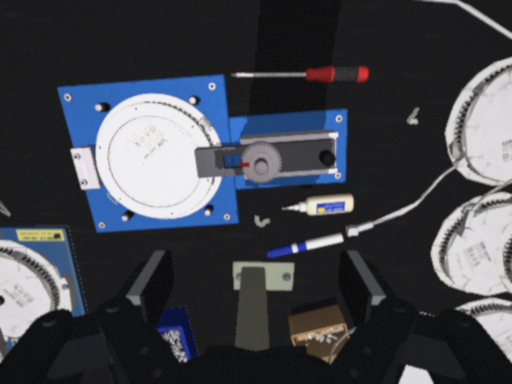

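The wrist view shows the nut at (261,162) with its red mark at (244,164), the knob at (327,158), the panel at (160,155), the bottle at (325,205), the pen at (305,245) and the screwdriver at (310,74). I'll use depth for the exact axis.

```bash
cat >> h.py <<'E'
def R(psi):
    x=np.array([np.cos(psi),np.sin(psi),0]);z=np.array([0,0,-1.]);return np.stack([x,np.cross(z,x),z],1)
def cloud(c):
    v,u=np.mgrid[:384,:512];d=c["range_z"]
    q=np.stack([(u-c["cx"])/c["fx"]*d,-(v-c["cy"])/c["fy"]*d,-d],-1)
    return q@c["cam_to_world"][:3,:3].T+c["cam_to_world"][:3,3]
def red(c,z,near,rad=60):
    b=c["image"].astype(int);m=(b[...,2]>90)&(b[...,2]>2*b[...,1])&(b[...,2]>2*b[...,0])
    return [x for x in blobs(c,m,z,2) if np.hypot(*(x[2][:2]-near))<rad]
E
python3 - <<'E'
from h import *
c=camera("wrist");P=cloud(c);im=c["image"]
near=np.hypot(P[...,0]-552,P[...,1]-6)
for lo,hi,r in((96,110,30),(76,84,35),(83,92,130)):
    m=(P[...,2]>lo)&(P[...,2]<hi)&(near<r)
    n,l,s,ce=cv2.connectedComponentsWithStats(m.astype(np.uint8))
    for i in range(1,n):
        if s[i,4]>8: 
            q=P[l==i]; (cx,cy),rr=cv2.minEnclosingCircle(q[:,:2].astype(np.float32))
            print(lo,s[i],q.mean(0).round(1),"circ",round(cx,1),round(cy,1),round(rr,1))
print(red(c,80.5,[552,6]))
g=im.max(2)
m=(im.min(2)>150)&(abs(P[...,2]-38)<8)&(np.hypot(P[...,0]-555,P[...,1]+140)<110)
ys,xs=np.nonzero(m);pt=P[ys,xs];(cx,cy),rr=cv2.minEnclosingCircle(pt[:,:2].astype(np.float32));print("panel",cx,cy,rr)
E
```

```text
96 [254 159  14  15 160] [551.6  11.8 104.2] circ 552.5 11.8 8.3
76 [ 240  142   42   41 1062] [550.6  11.5  81.3] circ 552.3 11.7 26.5
83 [250 153  22  17  95] [547.3  12.6  84.3] circ 552.2 11.7 13.6
83 [321 152  15  14 159] [545.6  95.6  87.9] circ 546.0 96.0 8.6
[(np.int32(29), array([244.4, 164.3]), array([554.6,  -8.8,  80.5]))]
panel 560.1463623046875 -142.72689819335938 107.57503509521484
```

Nut axis (552.2, 11.7), knob (546, 96), so the fixture x axis points at −85.8°. I'll close the fingers, press their side on the rim, and orbit from azimuth 170° to 410°, which avoids the knob, holding a light radial force. I start with a 60° trial.

```bash
cat >> h.py <<'E'
N=np.array([552.2,11.7])
def pose(phd,r,z):
    f=np.radians(phd);return np.r_[N+r*np.array([np.cos(f),np.sin(f)]),z],R(f+np.pi)
def rad(phd,b):
    f=np.radians(phd);F=read_state()['ft_force']-b
    return F[:2]@[np.cos(f),np.sin(f)],F[:2]@[-np.sin(f),np.cos(f)],F[2]
def contact(ph,z,guard=6):
    p,o=pose(ph,46,z);movel(p,o,150);wait(.1);b=read_state()['ft_force'].copy()
    p,o=pose(ph,33,z);hit=movel(p,o,30,guard=guard)
    e=read_state()['eef_pos'][:2]-N;print("hit",hit,"r",np.hypot(*e).round(2),np.round(rad(ph,b),1))
    return np.hypot(*e),b
def orbit(ph,end,r,z,b,F=15,step=10,speed=60):
    while ph<end-.1:
        s=min(step,end-ph);ph+=s;z+=4*s/360
        p,o=pose(ph,r,z);movel(p,o,speed)
        f=rad(ph,b);r+=float(np.clip((f[0]-F)*.03,-.4,.4))
        print(round(ph),round(r,2),np.round(f,1),end="; ")
    print();return r,z
E
python3 - <<'E'
from h import *
clamp()
p,o=pose(170,60,150);movep(p,o)
p,o=pose(170,60,63);movel(p,o,150)
print(read_state()['time'],read_state()['finger_gap'])
r,b=contact(170,63)
r,z=orbit(170,230,r-.2,63,b)
s=read_state();print(s['time'],s['qpos'].round(2),z,r,b)
c=camera("wrist");print(red(c,81,N));cv2.imwrite("pics/w1.png",c["image"])
c=camera("side");print(red(c,81,N))
E
```

```text
6.7167 -0.255877984839033
hit True r 36.48 [ 2.7 -1.4  3.2]
180 35.93 [ 3.2  1.  -0.6]; 190 35.63 [ 5.  -0.8  0.4]; 200 35.39 [7.1 0.4 0.3]; 210 35.17 [7.7 0.6 1. ]; 220 35.01 [9.8 0.4 1.4]; 230 34.82 [ 8.7  1.6 -0.4]; 
9.4083 [-0.64  0.82  0.83  2.   -0.92  0.75  0.07] 63.666666666666686 34.82480576984128 [-0.6581403  -1.04329576 -0.30145338]
[(np.int32(306), array([301.1, 194. ]), array([571.1,   1. ,  81. ]))]
[(np.int32(3), array([248. , 171.3]), array([569. ,   2.5,  81. ]))]
```

The mark moved 56° for a 60° orbit, so the rolling works. I'll continue to 410° from the same contact.

```bash
cat >> h.py <<'E'
def mark():
    s=read_state()
    for n in("wrist","side","scene"):
        c=camera(n)
        for x in red(c,82,N,45):
            d=x[2][:2]-N;print(n,x[0],"az",np.degrees(np.arctan2(d[1],d[0])).round(1),"rad",np.hypot(*d).round(1))
    print("t",round(s['time'],2),"q",s['qpos'].round(2))
E
python3 - <<'E'
from h import *
b=np.array([-.66,-1.04,-.3])
r,z=orbit(230,410,34.8,63.67,b,step=15,speed=70)
print(r,z);mark()
E
```

```text
245 34.67 [10.5  1.3 -1.3]; 260 34.58 [12.1  0.9 -2.1]; 275 34.49 [11.9  1.9 -4. ]; 290 34.45 [13.8  1.5 -4.5]; 305 34.41 [13.8  1.7 -5.1]; 320 34.43 [15.5  2.4 -6.5]; 335 34.44 [15.4  3.1 -7.3]; 350 34.44 [15.   2.4 -6.5]; 365 34.45 [15.2  1.7 -6.6]; 380 34.47 [15.8  0.7 -4.4]; 395 34.43 [13.5  1.6 -3.2]; 410 34.34 [12.3  0.2 -2.1]; 
34.3448148078501 65.67000000000004
wrist 310 az 148.3 rad 20.3
side 19 az 135.7 rad 28.1
scene 4 az 154.6 rad 22.6
t 14.41 q [-0.19  0.67  0.03  1.85 -0.04  0.62  2.3 ]
```

```bash
cat >> h.py <<'E'
def rewind(frm,to,z):
    p,o=pose(frm,50,z);movel(p,o,150)
    p,o=pose(frm,55,122);movel(p,o,200)
    p,o=pose(to,55,122);movep(p,o)
    p,o=pose(to,55,z);movel(p,o,200)
E
python3 - <<'E'
from h import *
rewind(410,170,65.6);print(read_state()['time'])
r,b=contact(170,65.6)
r,z=orbit(170,410,r-1.5,65.6,b,step=15,speed=70)
print(r,z);mark()
E
```

```text
18.4417
hit True r 36.49 [ 3.6 -0.6  2.5]
185 34.82 [9.1 2.  1.1]; 200 34.67 [10.2  0.8  0.8]; 215 34.55 [10.8  1.5  1.2]; 230 34.47 [12.5  0.6 -0.2]; 245 34.39 [12.4  0.1 -0.9]; 260 34.32 [12.5  0.9 -1.1]; 275 34.29 [14.1  0.1 -2.4]; 290 34.28 [14.8  1.1 -3.6]; 305 34.25 [13.9  0.5 -5.6]; 320 34.24 [14.7  1.4 -5.6]; 335 34.25 [15.1  2.  -6.9]; 350 34.26 [15.5  0.5 -6.1]; 365 34.28 [15.7  0.7 -6.7]; 380 34.29 [15.4  0.4 -5.8]; 395 34.27 [14.3  0.1 -5.6]; 410 34.24 [13.8 -0.5 -4. ]; 
34.23705707575233 68.26666666666674
wrist 201 az 33.8 rad 24.3
t 25.72 q [-0.25  0.67  0.11  1.85 -0.12  0.62  2.38]
```

Total so far is about 478°. Third stroke next, then retreat and measure.

```bash
python3 - <<'E'
from h import *
rewind(410,170,68)
r,b=contact(170,68)
r,z=orbit(170,411,r-1.5,68,b,step=15,speed=70)
p,o=pose(411,55,z);movel(p,o,150)
p,o=pose(411,60,150);movel(p,o,200)
mark()
c=camera("wrist");cv2.imwrite("pics/w2.png",c["image"])
for x in red(c,88.5,N): d=x[2][:2]-N;print(x[0],np.degrees(np.arctan2(d[1],d[0])),np.hypot(*d))
E
```

```text
hit True r 36.55 [2.6 0.8 1. ]
185 34.9 [10.1  1.9  0.8]; 200 34.76 [10.4  2.2  1.3]; 215 34.66 [11.7  1.5  0.3]; 230 34.6 [13.   1.6  0.2]; 245 34.53 [12.5  0.7 -0.7]; 260 34.47 [13.1  1.3 -2.5]; 275 34.45 [14.2 -0.  -4.1]; 290 34.41 [13.9  0.  -4.3]; 305 34.39 [14.2  1.  -5.7]; 320 34.42 [16.   0.9 -7.6]; 335 34.4 [14.5 -0.4 -7.2]; 350 34.4 [14.9  0.9 -7.6]; 365 34.4 [14.9  0.9 -6.7]; 380 34.37 [14.1  0.6 -5.8]; 395 34.32 [13.3  0.5 -5.9]; 410 34.25 [12.6  0.8 -3.8]; 411 34.18 [12.7 -0.9 -4.5]; 
wrist 143 az -79.3 rad 21.1
scene 4 az -69.0 rad 29.6
t 38.15 q [-0.29  0.57  0.13  1.77 -0.1   0.81  2.35]
140 -80.94211187138248 20.9613930834761
```

View pics/w2.png

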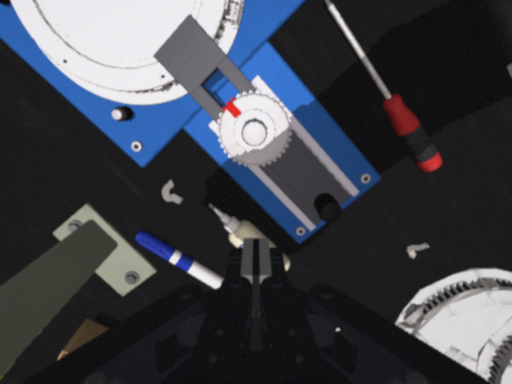

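The picture shows the red mark at (235,108) pointing to the panel again, so the nut has turned about 2.01 turns, and nothing around has moved. Now I push the knob.

```bash
cat >> h.py <<'E'
D=np.array([546.,96])-N;D/=np.hypot(*D);Y=np.arctan2(D[1],D[0])
E
python3 - <<'E'
from h import *
at=lambda s,z:np.r_[N+D*s,z]
movep(at(52,150),R(Y));movel(at(52,67),None,150)
print(read_state()['time'],read_state()['ft_force'])
for i in range(3):
    h=movel(at(118,67),None,50,guard=15)
    s=read_state();d=(s['eef_pos'][:2]-N)@D;print(h,d,s['ft_force'],s['time'])
    if not h or d>104: break
movel(at(d-12,67),None,100);movel(at(d-12,180),None,200)
c=camera("side");P=cloud(c)
m=(P[...,2]>83)&(P[...,2]<91)&(np.hypot(*(P[...,:2]-N-D*120).transpose(2,0,1))<40)
if m.any():
    q=P[m];print(len(q),q.mean(0),(q.mean(0)[:2]-N)@D)
cv2.imwrite("pics/s3.png",cv2.resize(c["image"][115:250,170:320],None,fx=5,fy=4.4))
c=camera("wrist");cv2.imwrite("pics/w3.png",c["image"]);print(read_state()['time'])
P=cloud(c);m=(P[...,2]>83)&(P[...,2]<91)&(np.hypot(*(P[...,:2]-N-D*120).transpose(2,0,1))<40)
if m.any():
    q=P[m];print(len(q),q.mean(0),(q.mean(0)[:2]-N)@D)
E
```

```text
40.8083 [ 0.19097069 -0.2929081   0.29506211]
True 106.72549972109023 [ 0.58852315 -3.88708772  2.94955315] 41.825
41 [543.4932457  140.15048859  85.31759328] 128.74311780585154
42.9083
360 [543.44323017 139.69203898  87.94605371] 128.28957167516364
```

View pics/w3.png

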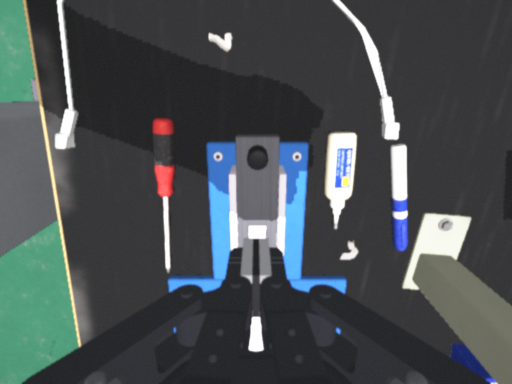

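The knob is now 128 mm behind the stud, a slide of about 43 mm, so the strap is at its end stop. Bottle, pen and screwdriver look undisturbed. One last side check.

View pics/s3.png

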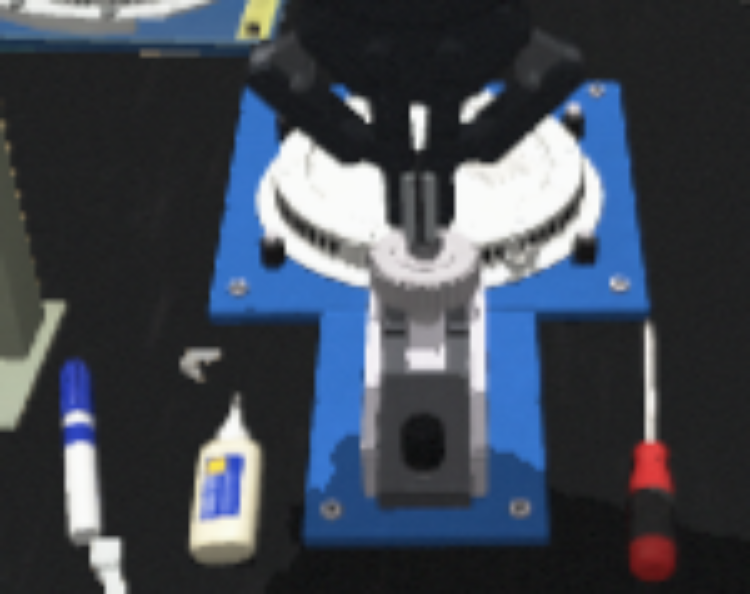

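The strap is fully back, the panel and surrounding objects are at the same pixels as before, and the gripper is clear. Handing in.

```bash
python3 -c "
from workcell import *
print(finish_job(),read_state()['time'])"
```

```text
the job is handed in; nothing more can be done
the job is handed in; nothing more can be done
```

The job is handed in at about 43 s: the nut is turned about 2.01 turns counter-clockwise, and the strap is pushed back about 43 mm to its stop. The panel and the things beside the fixture show no movement in the last pictures.

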